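Offer a fixture plate to the side camera and keep it from tipping

TASK

Lay the ribbed fixture plate across the middle of the narrow raised rest, in line with the outward direction and its nest end outward, so that it balances there by itself once you let go of it. Then slide it outward along the rest, without lifting it off, until its front edge is level with the side camera's pointer; by then it would tip over by itself, so finish while still holding it flat and still on the rest. Do not let it tip at any time, keep it off the pointer, and leave the other things on the table where they are.

Things in the scene. Friction and masses are not known exactly. Their poses are not given: they have to be found in the camera images.
- plate: the fixture plate (loose, about 0.4 kg): aluminium board 280 mm long x 60 mm wide x 6 mm thick (all sizes here in mm), with an upright rib along the middle of its top and a square black chip nest (44 x 44 x 14 high) on top at its front end. Origin: centre of its underside, midway along, which is also where it balances; x points along its length to the nest (front) end, z up. It starts flat on the table.
- spine_mid (a point): point on the plate's rib directly over its balance point, 23 above the plate's underside (half-way up the rib). The rib is 12 thick, stands from 6 to 40 above the underside and runs along the plate's x from 25 ahead of this point to 135 behind it. Axes as the plate's.
- spine_tail (a point): point on the rib near its rear end, 115 behind spine_mid, same height (20 from the rib's rear end). Axes as the plate's.
- nose (a point): middle of the plate's front edge (nest end), 140 ahead of spine_mid, 3 above the underside. Axes as the plate's.
- rest: the raised rest, fixed: an aluminium block on a pillar and a dark base 100 x 110. Its flat top is 80 above its origin and measures 44 along its x (narrow) and 80 along its y. Origin: centre of its underside, on the table; x points outward, towards the pointer's side, the way the plate is to slide (roughly to the robot's left); z up.
- index: the side camera, fixed: round base of 72 dia with a post 140 high, a black camera barrel on top looking along its y across the plate's path, and a thin steel pointer blade under it. Origin: centre of the base's underside, on the table; axes parallel to the rest's. It stands 115 to the -y side of the rest's centre line (the side away from the robot).
- pointer (a point): tip of the pointer blade, the mark: 70 along +y from the side camera's post and 83 above the table (level with the plate's thickness when it lies on the rest); the blade is 4 thick along x. It ends 45 from the rest's centre line, 15 clear of a centred plate's edge, and lies 195 to 230 out along x from the rest's centre. Axes as the rest's.
- jar: small closed jar, 44 dia x 55 (mm); bystander, to be left alone; origin at the centre of its underside
- collar: flat steel ring, 44 outer dia x 16 high (mm); bystander, to be left alone; origin at the centre of its underside
- driver: screwdriver, 150 long, lying (mm); bystander, to be left alone; origin at its middle, lying along x
- tray: black divided parts tray, 100 x 140 x 22 (mm); bystander, to be left alone; origin at the centre of its underside
- spare: plain flat aluminium strip without any rib, 50 x 200 x 6 (mm); bystander, to be left alone; origin at the centre of its underside
- gauge: solid steel cylinder, 38 dia x 35 high (mm); bystander, to be left alone; origin at the centre of its underside
- chipbox: grey flat box, 60 x 60 x 20 (mm); bystander, to be left alone; origin at the centre of its underside

How it is judged:
On the way, in this order (a step that is already met when the one before it is completed fails the run):
1. the plate lies flat across the rest, nest end outward, balanced by itself, with the robot off it (angle between plate's own z axis and vertical below 0.05 rad and contact force between plate and rest above 0.5 N and z of spine_mid in the frame of rest between 0.097 and 0.109 m and y of spine_mid in the frame of rest between -0.02 and 0.02 m and angle between the x axis of plate and the x axis of rest, either way round below 0.14 rad and contact force between plate and index below 0.2 N and contact force between each of the arm, the fingers and plate below 0.05 N and linear speed of plate below 0.02 m/s and x of nose in the frame of rest above 0.11 m), for 0.3 s.
2. the robot slides the plate, still flat on the rest, outward to within 28 mm of the pointer (angle between plate's own z axis and vertical below 0.05 rad and contact force between plate and rest above 0.5 N and z of spine_mid in the frame of rest between 0.097 and 0.109 m and y of spine_mid in the frame of rest between -0.02 and 0.02 m and angle between the x axis of plate and the x axis of rest, either way round below 0.14 rad and contact force between plate and index below 0.2 N and x of nose in the frame of pointer between -0.028 and -0.007 m and contact force between the fingers and plate above 0.3 N), for 0.04 s.
At the end, for the whole second after the job is handed in: front edge within 6 mm of the pointer along the outward direction; plate flat on the rest (0.05 rad, over 0.5 N), within 20 mm of its centre line and 0.14 rad of its direction, still, off the side camera, and held by the fingers (over 0.3 N) (angle between plate's own z axis and vertical below 0.05 rad and contact force between plate and rest above 0.5 N and z of spine_mid in the frame of rest between 0.097 and 0.109 m and y of spine_mid in the frame of rest between -0.02 and 0.02 m and angle between the x axis of plate and the x axis of rest, either way round below 0.14 rad and contact force between plate and index below 0.2 N and x of nose in the frame of pointer between -0.006 and 0.006 m and contact force between the fingers and plate above 0.3 N and linear speed of plate below 0.02 m/s and angular speed of plate below 0.1 rad/s); the arm keeps its last pose, push and grip.
It fails at once if the plate tips (more than 0.35 rad) (angle between plate's own z axis and vertical above 0.35 rad).
It fails at once if the plate knocks against the side camera or its pointer (contact force between plate and index above 1 N).
It fails at once if one of the other loose things is shifted by more than 25 mm (distance of any of jar, collar, driver, tray, spare, gauge, chipbox from where it was at the start of the episode above 0.025 m).
It also fails if it takes over 51 s, if anything falls off the work surface, if the arm or the gripper's body presses on something with over 40 N, if the wrist force passes 120 N, or if a joint passes its speed limit or range.

ROBOT

A 7-joint arm with a two-finger parallel gripper is mounted at the origin on the work surface. World frame = base frame: x ahead of the robot, y to its left, z up, the work surface at z = 0. Lengths are in m, angles in rad, forces in N, time in s.
With the tool pointing down it reaches from about 0.4 to 0.875 m from the base axis. Payload 19.3 kg.
Tool frame: the origin (TCP) lies on the centre line of the jaws, within the pads' length; the fingertips stand 25 mm ahead of it and the grasp point (between the pads) lies 6 mm ahead of it (tips_ahead is the distance from the TCP to the fingertips, in m); z points along the fingers, y is the direction in which the jaws open and shut (so a half turn about z gives the same grasp; the last joint's range is limited). The gripper opens to 85 mm and grips with 20 to 120 N. Pads are 22 mm wide; open, the fingers measure 114 mm over their backs; the gripper's body (76 mm by 85 mm) begins 54 mm behind the grasp point. The pads swing forward as they close: fully open they stand 13 mm farther back than shut.
Start: joints at [1.035, 0.521, -0.036, 1.599, 0.021, 1.021, -0.113], TCP at [0.281, -0.558, 0.256] pointing down, gripper open.
Joint ranges: [-2.91, 2.91], [-0.3, 2.13], [-1.5, 1.42], [0.17, 2.43], [-1.26, 4.41], [0.16, 1.93], [-2.52, 2.52]. Speed limits (rad/s): [1.89, 1.89, 2.39, 2.39, 3.01, 3.01, 3.01].

INTERFACE

Orientations are given as [roll, pitch, yaw] about the fixed x, y, z axes, in that order (R = Rz(yaw) Ry(pitch) Rx(roll)).
In Python, from workcell import observe, grab_frame, job_done, outline_of, tips_ahead gives the robot as it stands. The module is installed in compiled form; this text tells all that it offers.
- The arm moves only by the tool move_arm, never from a script. Its argument "motion" is a list of rows, each a list of 2 entries, a list of its own where there are three numbers: the shift along the world's x, y, z in mm, then the turn, a rotation vector about the world's x, y, z in rad. A call has 1 to 12 rows; each row is the pose to reach, as a shift and turn from the pose commanded when the call began; what a row does not reach only later rows make up. A row lasts 1/8 s, in which the tool goes at most 62.5 mm and 10.7 degrees, less where a joint would pass 70% of its speed; a pose out of reach is approached as far as the arm can. A call with a gripper value outside its range is refused whole. "jaw" is the finger opening in mm, from 0 to 85.4, set as the call begins (left out, the last holds). The fingers move at their own pace and stop on an object; "grip_force" is the grip in N (left out, the last holds). Time passes only in rows, so rows that repeat a pose let the fingers close. It gives the time, the measured TCP pose, the force and the opening at its end, in the units of the state.
- observe(): the state, without advancing time (a new reading comes with each control period).
- grab_frame(name): name is "scene" or "top" or "wrist"; returns a dict with "frame" (384x512x3 uint8, red, green, blue), "fx", "fy", "cx", "cy" (pixels), "T" (4x4, takes a point from camera to world coordinates); the wrist camera has in their place "mount" (4x4, takes a point from camera to tool coordinates, whose origin is the TCP and whose axes are the flange's). Camera axes: x right, y down, z forward; pixel columns grow to the right and rows downward; lengths in m; the calibration is good to about 2 mm. A picture is of the moment at which its call begins: read the wrist's pose just before it. There is no depth.
- job_done(): hands the job in, once; it reports no verdict.
Trained networks look in the newest picture that a camera, given by its name, has taken for a name from the list of things; names that differ only in an ending like _2 or _b are one class to them, and where a whole thing is asked for, a point or a joint stands for the part that bears it (a point fixed in the world has none). Each returns a list of dicts, best first, with "score" (0 to 1); they miss things now and then, are a little off and sometimes report something else, mostly with a low value. They report only what shows in the picture. A call takes as long as a camera call.
- outline_of(label, camera): "pixels" (384x512 bool, what is visible of it) and "pixel" ([column, row] in pixels, amid what is visible of it).
The state is a dict: "clock": time; "qpos": joint angles; "qd": joint speeds; "joint_efforts": joint torques, N m; "position": TCP position; "tool_rot": TCP orientation; "force": force on the tool from outside, world axes, zero at the start; "moment": the same for the moment, N m; "grip_width": finger opening in m.
Only numpy, scipy, OpenCV 4.12 (cv2) and the standard library are available. Lean on these libraries where they do the work, as an engineer would, in place of code of your own. Each camera call takes 0.05 s, during which the arm holds its last target.

## Working session

There is one attempt and no reset: what is moved stays moved. The work goes in short steps, Python scripts to look and compute and a tool call to move; the robot and the scene stay as the last step left them, time stands still between calls to the robot, and variables do not carry over. Pictures are saved under pics/ and viewed, and the job is handed in when it is done.

Besides the shell and the picture viewer there is one more tool, called after "Call:" as name([rows], argument=value, ...), one row to a line, values as JSON. move_arm: Moves the arm, as the interface text tells. Its arguments: {"type":"object","properties":{"motion":{"type":"array"},"jaw":{"type":"number"},"grip_force":{"type":"number"}},"required":["motion"]}

```bash
mkdir -p pics; cat > h.py <<'E'
import numpy as np, cv2
from workcell import observe, grab_frame, job_done, outline_of, tips_ahead
def save(n,fn):
    f=grab_frame(n); cv2.imwrite('pics/'+fn,f['frame'][:,:,::-1]); return f
def ray(f,u,v):
    T=f['T']; d=T[:3,:3]@np.array([(u-f['cx'])/f['fx'],(v-f['cy'])/f['fy'],1]); return T[:3,3],d
def onz(f,u,v,z):
    o,d=ray(f,u,v); return (o+d*(z-o[2])/d[2])
def proj(f,p):
    T=f['T']; c=T[:3,:3].T@(np.asarray(p)-T[:3,3]); return c[0]/c[2]*f['fx']+f['cx'],c[1]/c[2]*f['fy']+f['cy']
E
python3 - <<'E'
from h import *
print(observe(),tips_ahead)
for n in ('scene','top'):
    f=save(n,n+'1.png'); print(n,f['T'].round(3).tolist(),f['fx'],f['cx'],f['cy'])
    for l in ('plate','rest','index','spare'):
        for r in outline_of(l,n)[:2]:
            m=r['pixels'].astype(np.uint8); ys,xs=np.nonzero(m)
            print(l,round(r['score'],2),r['pixel'],m.sum(),xs.min(),xs.max(),ys.min(),ys.max(),[list(map(int,p)) for p in cv2.boxPoints(cv2.minAreaRect(np.c_[xs,ys].astype(np.float32)))])
E
```

```text
{'clock': 0.0, 'qpos': array([ 1.03484973,  0.52197966, -0.03635311,  1.59998275,  0.0212061 ,
        1.02108438, -0.11279925]), 'qd': array([-0.00036577,  0.00018852, -0.00026277,  0.00042733, -0.00014331,
       -0.00047983,  0.00230782]), 'joint_efforts': array([ 2.35017542e-04, -9.27105618e+01,  1.98010795e+00, -3.69925976e+01,
        1.78865937e-02,  8.35285900e-03,  1.23938543e-05]), 'position': array([ 0.28053174, -0.55817683,  0.25575588]), 'tool_rot': array([-3.14052583e+00,  6.76515016e-05,  4.65762434e-01]), 'force': array([ 0.43681952,  0.26288456, -0.64520956]), 'moment': array([-0.02323624,  0.0325942 ,  0.03685445]), 'grip_width': 0.08557187909938638} 0.025
scene [[0.47, 0.629, -0.619, 1.356], [0.883, -0.343, 0.321, -0.415], [-0.01, -0.697, -0.717, 0.987], [0.0, 0.0, 0.0, 1.0]] 478.5365523051667 258.87277180495965 184.94820170240774
plate 0.75 [127.2, 232.3] 2278 78 183 202 261 [[75, 242], [175, 196], [185, 217], [84, 263]]
index 0.85 [368.1, 186.6] 1066 352 393 161 209 [[350, 207], [355, 159], [395, 163], [390, 211]]
index 0.49 [225.6, 158.4] 276 218 232 149 171 [[2
[... 188 characters left out ...]
[74, 243], [176, 196], [185, 216], [84, 263]]
top [[-0.006, -0.988, 0.156, 0.351], [-1.0, 0.008, 0.012, -0.027], [-0.013, -0.155, -0.988, 1.397], [0.0, 0.0, 0.0, 1.0]] 491.09909416305237 260.90753238520944 189.1980168856787
plate 0.89 [380.2, 214.2] 2035 329 428 201 229 [[328, 208], [427, 199], [429, 220], [330, 229]]
rest 0.96 [238.6, 186.1] 1302 223 258 169 206 [[223, 169], [258, 169], [258, 206], [223, 206]]
index 0.93 [165.9, 139.7] 825 155 181 107 160 [[142, 113], [164, 104], [184, 153], [162, 162]]
spare 0.84 [361.4, 126.7] 1146 327 395 120 139 [[326, 135], [327, 118], [395, 122], [394, 139]]
spare 0.64 [295.5, 144.9] 164 290 302 137 151 [[290, 137], [302, 137], [302, 151], [290, 151]]
```

```bash
python3 - <<'E'
import cv2
a=cv2.imread('pics/top1.png'); cv2.imwrite('pics/top1c.png',cv2.resize(a[80:260,130:450],(800,450),interpolation=cv2.INTER_CUBIC))
a=cv2.imread('pics/scene1.png'); cv2.imwrite('pics/scene1b.png',cv2.resize(a,(800,600),interpolation=cv2.INTER_CUBIC))
E
```

```text
(no output)
```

View pics/top1c.png

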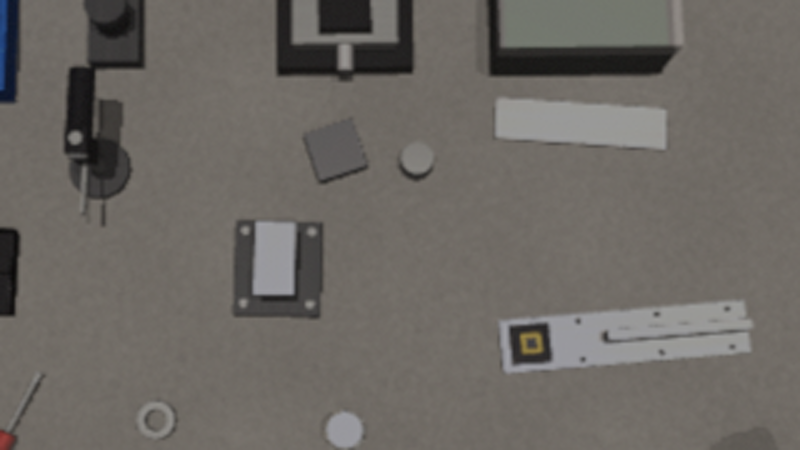

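View pics/scene1b.png

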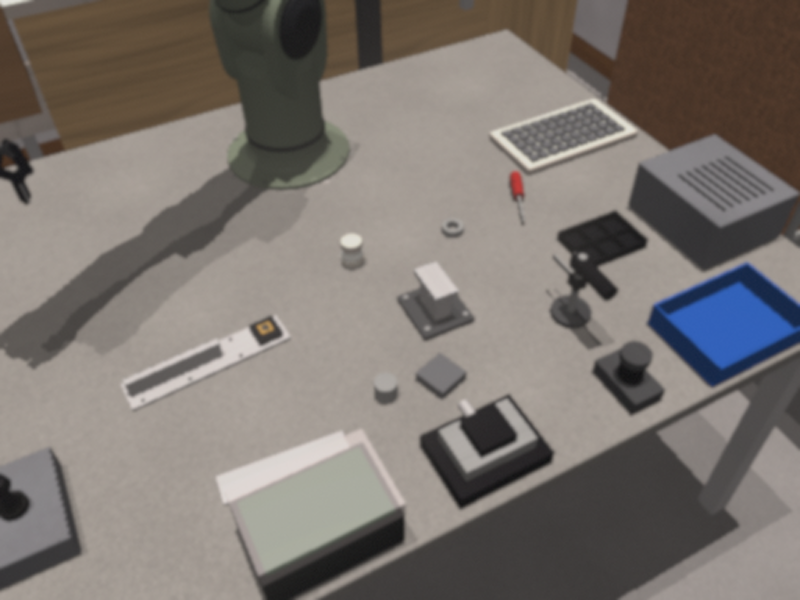

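```bash
python3 - <<'E'
import cv2,numpy as np
a=cv2.imread('pics/top1.png')
r=lambda x0,x1,y0,y1,s:cv2.resize(a[y0:y1,x0:x1],None,fx=s,fy=s,interpolation=cv2.INTER_CUBIC)
x=r(215,265,160,212,8); y=r(150,190,130,182,8)
cv2.imwrite('pics/z1.png',np.hstack([x,y]))
cv2.imwrite('pics/z2.png',r(322,434,194,236,7))
E
```

```text
(no output)
```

View pics/z1.png

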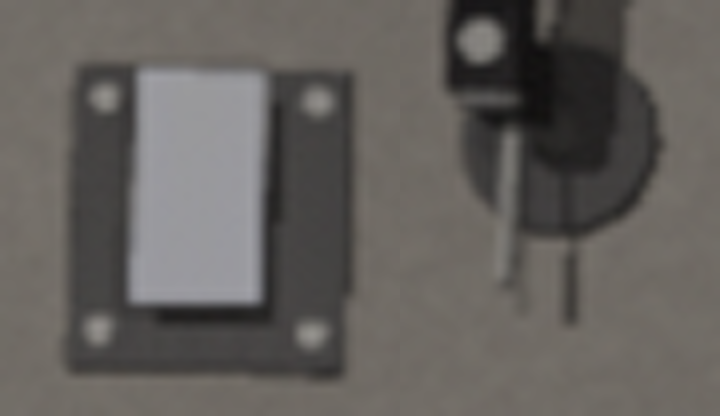

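View pics/z2.png

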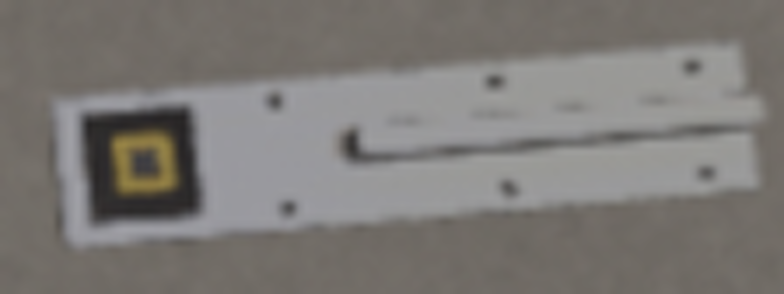

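```bash
python3 - <<'E'
from h import *
f=grab_frame('top')
def c(u,v,x0,y0,s): return (u+.5)/s-.5+x0,(v+.5)/s-.5+y0
def rep(n,pts,z,x0,y0,s):
    P=np.array([onz(f,*c(u,v,x0,y0,s),z)[:2] for u,v in pts]); print(n,(P*1000).round(1).tolist(),'ctr',(P.mean(0)*1000).round(1))
    return P
rep('top',[(135,68),(268,70),(264,304),(128,304)],.08,215,160,8)
P=rep('top',[(135,68),(268,70),(264,304),(128,304)],.08,215,160,8)
d=(P[0]+P[3]-P[1]-P[2]); print('rest x yaw',np.arctan2(d[1],d[0]), 'y-edge yaw',np.arctan2(*( (P[3]+P[2]-P[0]-P[1])[::-1]))+np.pi/2)
B=rep('base',[(76,66),(352,72),(340,376),(66,370)],.01,215,160,8)
d=(B[0]+B[3]-B[1]-B[2]); print(np.arctan2(d[1],d[0]),np.arctan2(*( (B[3]+B[2]-B[0]-B[1])[::-1]))+np.pi/2)
S=rep('bolts',[(106,97),(318,101),(312,334),(98,331)],.01,215,160,8)
d=(S[0]+S[3]-S[1]-S[2]); print(np.arctan2(d[1],d[0]),np.arctan2(*( (S[3]+S[2]-S[0]-S[1])[::-1]))+np.pi/2)
rep('ptr',[(105,285)],.083,150,130,8)
rep('indexbase',[(160,140)],.01,150,130,8)
L=rep('plate',[(55,100),(742,43),(757,187),(70,246)],.006,322,194,7)
d=(L[0]+L[3]-L[1]-L[2]); print('plate yaw',np.arctan2(d[1],d[0]),np.linalg.norm(d)/2, np.linalg.norm(L[0]-L[3]))
rep('rib top ends',[(358,143),(764,107)],.04,322,194,7)
# nets
for n in ('jar','collar','gauge','chipbox','driver'):
    for r in outline_of(n,'top')[:1]: print(n,r['score'],(onz(f,*r['pixel'],.02)*1000).round())
E
```

```text
top [[617.2, 69.3], [616.1, 23.8], [535.4, 25.3], [535.8, 71.4]] ctr [576.1  47.4]
top [[617.2, 69.3], [616.1, 23.8], [535.4, 25.3], [535.8, 71.4]] ctr [576.1  47.4]
rest x yaw 1.5546905054050169 y-edge yaw 4.689882572322292
base [[632.3, 95.7], [629.2, -3.8], [519.1, 1.1], [522.1, 98.6]] ctr [575.7  47.9]
1.540328861221449 4.676846489212824
bolts [[620.8, 84.8], [618.7, 8.5], [534.3, 11.0], [536.0, 87.3]] ctr [577.4  47.9]
1.5457400918992104 4.682978830943613
ptr [[626.3, 257.4]] ctr [626.3 257.4]
indexbase [[695.2, 254.5]] ctr [695.2 254.5]
plate [[514.3, -204.7], [535.4, -484.0], [476.8, -486.6], [455.0, -209.1]] ctr [ 495.4 -346.1]
plate yaw 1.6477366798223803 0.27923635759358545 0.0595068436132399
rib top ends [[492.3, -319.4], [505.3, -480.0]] ctr [ 498.8 -399.7]
jar 0.52 [384. -34.  20.]
collar 0.52 [390. 180.  20.]
gauge 0.46 [ 701. -116.   20.]
chipbox 0.76 [708. -17.  20.]
driver 0.5 [365. 358.  20.]
```

Call:
move_arm([
  [[40,40,0],[0,0,0.18]],
  [[80,80,0],[0,0,0.36]],
  [[120,120,-10],[0,0,0.54]],
  [[160,160,-30],[0,0,0.72]],
  [[190,190,-60],[0,0,0.9]],
  [[215,212,-90],[0,0,1.05]],
  [[215,212,-106],[0,0,1.182]],
  [[215,212,-106],[0,0,1.182]],
  [[215,212,-106],[0,0,1.182]],
], jaw=50, grip_force=60)

```text
clock: 1.92
position: [0.4956, -0.3471, 0.1511]
tool_rot: [3.141, 0.001, 1.644]
force: [-0.0, -0.6, 1.0]
grip_width: 0.0496
```

```bash
python3 - <<'E'
from h import *
s=observe(); print(s['clock'],s['position'],s['tool_rot'],s['force'],s['grip_width'])
f=save('wrist','w1.png'); print(f['mount'].round(4).tolist(),f['fx'],f['cx'],f['cy'])
from scipy.spatial.transform import Rotation as R
W=np.eye(4);W[:3,:3]=R.from_euler('xyz',s['tool_rot']).as_matrix();W[:3,3]=s['position']
f['T']=W@f['mount']
np.savez('w1.npz',T=f['T'],fx=f['fx'],fy=f['fy'],cx=f['cx'],cy=f['cy'])
E
```

```text
1.925 [ 0.49563716 -0.34705959  0.1510578 ] [3.14108329e+00 6.63553550e-04 1.64381039e+00] [-0.02340242 -0.61699069  0.97615319] 0.0496237558673945
[[0.0001, -0.9517, -0.307, 0.08], [1.0, -0.0003, 0.0012, -0.0005], [-0.0013, -0.307, 0.9517, -0.1177], [0.0, 0.0, 0.0, 1.0]] 341.7077580103914 249.7391467178335 191.6366906514922
```

View pics/w1.png

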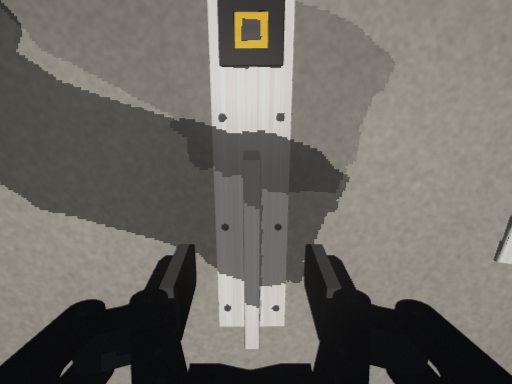

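```bash
python3 - <<'E'
from h import *
f=dict(np.load('w1.npz'))
for n,u,v,z in [('ribfront top',252,151,.04),('rib rear top',251.5,348.5,.04),('rearL',219,327,.006),('rearR',285,327,.006),('sideL',209.5,60,.006),('sideR',293,60,.006),('chipF',219,67,.006),('chipR',283,67,.006)]:
    print(n,(onz(f,u,v,z)*1000).round(1))
E
```

```text
ribfront top [ 494.5 -312.    40. ]
rib rear top [ 506.5 -476.6   40. ]
rearL [ 477.1 -485.4    6. ]
rearR [ 538.1 -481.     6. ]
sideL [ 459.8 -254.9    6. ]
sideR [ 519.7 -250.5    6. ]
chipF [ 466.9 -259.1    6. ]
chipR [ 513.  -255.7    6. ]
```

Call:
move_arm([
  [[0.5,2.5,-50],[0,0,0.004]],
  [[0.5,2.5,-90],[0,0,0.004]],
  [[0.5,2.5,-115],[0,0,0.004]],
  [[0.5,2.5,-115],[0,0,0.004]],
  [[0.5,2.5,-115],[0,0,0.004]],
])

```text
clock: 2.6
position: [0.4968, -0.3445, 0.0368]
tool_rot: [3.14, 0.001, 1.651]
force: [0.2, -0.0, 0.7]
grip_width: 0.0501
```

Call:
move_arm([
  [[0,0,0],[0,0,0]],
  [[0,0,0],[0,0,0]],
  [[0,0,0],[0,0,0]],
  [[0,0,0],[0,0,0]],
  [[0,0,0],[0,0,0]],
  [[0,0,0],[0,0,0]],
], jaw=4, grip_force=80)

```text
clock: 3.35
position: [0.4966, -0.3443, 0.0363]
tool_rot: [3.141, 0.001, 1.651]
force: [-3.3, 1.2, 11.7]
grip_width: 0.0106
```

Call:
move_arm([
  [[0,0,30],[0,0,0]],
  [[0,0,60],[0,0,0]],
  [[0,0,90],[0,0,0]],
  [[0,0,114],[0,0,0]],
  [[0,0,114],[0,0,0]],
])

```text
clock: 3.98
position: [0.4967, -0.3444, 0.1508]
tool_rot: [3.14, 0.002, 1.651]
force: [-0.6, -0.7, -4.9]
grip_width: 0.0106
```

```bash
cat >> h.py <<'E'
from scipy.spatial.transform import Rotation as R
def wrist(fn):
    s=observe(); f=save('wrist',fn)
    W=np.eye(4);W[:3,:3]=R.from_euler('xyz',s['tool_rot']).as_matrix();W[:3,3]=s['position']
    f['T']=W@f['mount']; return s,f
def st():
    s=observe(); print(round(s['clock'],2),(s['position']*1000).round(1),s['tool_rot'].round(4),s['force'].round(1),s['moment'].round(2),s['grip_width'].round(4)); return s
E
python3 - <<'E'
from h import *
st(); s,f=wrist('w2.png'); g=save('scene','s2.png'); cv2.imwrite('pics/s2.png',cv2.resize(g['frame'][130:330,40:340,::-1],None,fx=2.6,fy=2.6))
E
```

```text
Traceback (most recent call last):
  File "h.py", line 17, in st
    s=observe(); print(round(s['clock'],2),(s['position']*1000).round(1),s['tool_rot'].round(4),s['force'].round(1),s['moment'].round(2),s['grip_width'].round(4)); return s
                                                                                                                                         ^^^^^^^^^^^^^^^^^^^^^
AttributeError: 'float' object has no attribute 'round'
```

```bash
sed -i "s/s\['grip_width'\].round(4)/round(s['grip_width'],4)/" h.py
python3 - <<'E'
from h import *
st(); s,f=wrist('w2.png'); g=save('scene','s2.png'); cv2.imwrite('pics/s2.png',cv2.resize(g['frame'][130:330,40:340,::-1],None,fx=2.6,fy=2.6))
E
```

```text
3.98 [ 496.7 -344.4  150.8] [3.1396e+00 1.8000e-03 1.6514e+00] [-0.6 -0.7 -4.9] [-0.02  0.03  0.03] 0.0106
```

View pics/w2.png

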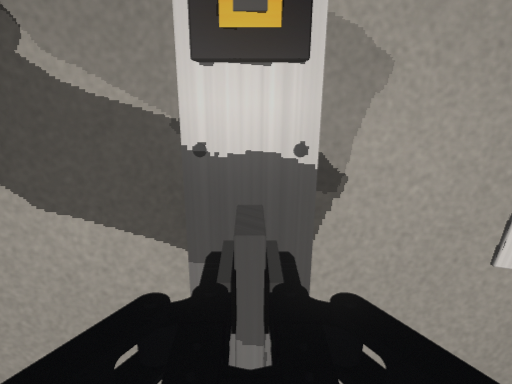

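View pics/s2.png

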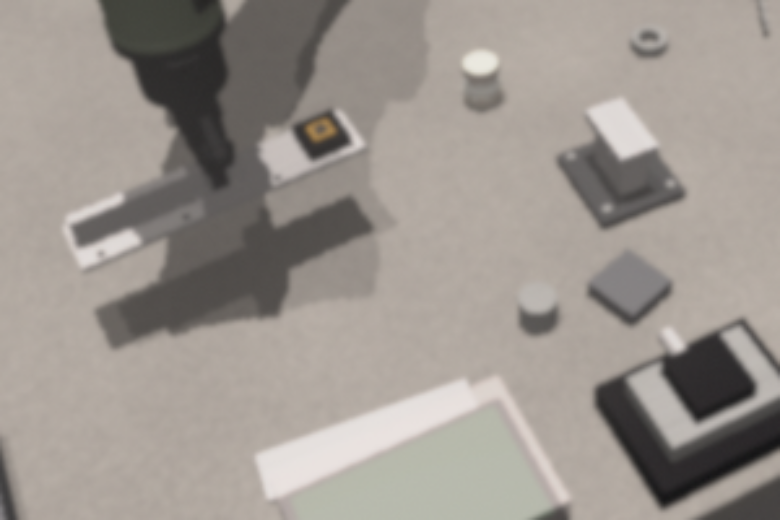

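Call:
move_arm([
  [[5,25,10],[0,0,-0.007]],
  [[14,70,10],[0,0,-0.02]],
  [[24,120,10],[0,0,-0.033]],
  [[34,170,10],[0,0,-0.047]],
  [[45,220,10],[0,0,-0.06]],
  [[55,270,10],[0,0,-0.074]],
  [[65,320,10],[0,0,-0.088]],
  [[73,360,10],[0,0,-0.098]],
  [[78,382,5],[0,0,-0.104]],
  [[79.6,392,0],[0,0,-0.107]],
  [[79.6,392,0],[0,0,-0.107]],
  [[79.6,392,0],[0,0,-0.107]],
])

```text
clock: 5.58
position: [0.5756, 0.0467, 0.149]
tool_rot: [-3.141, 0.001, 1.543]
force: [0.1, -0.9, -3.9]
grip_width: 0.0103
```

```bash

python3 - <<'E'
from h import *
st(); s,f=wrist('w3.png'); g=save('scene','s3.png'); cv2.imwrite('pics/s3.png',cv2.resize(g['frame'][100:300,150:420,::-1],None,fx=2.8,fy=2.8))
t=save('top','t3.png'); cv2.imwrite('pics/t3.png',cv2.resize(t['frame'][120:230,140:300,::-1],None,fx=5,fy=5))
E
```

```text
5.58 [575.6  46.7 149. ] [-3.1410e+00  7.0000e-04  1.5435e+00] [ 0.1 -0.9 -3.9] [-0.03  0.02 -0.04] 0.0103
```

View pics/s3.png

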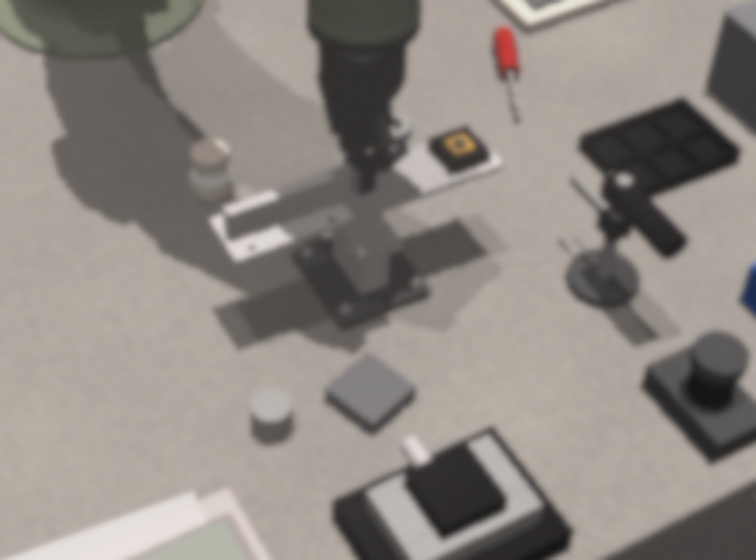

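View pics/t3.png

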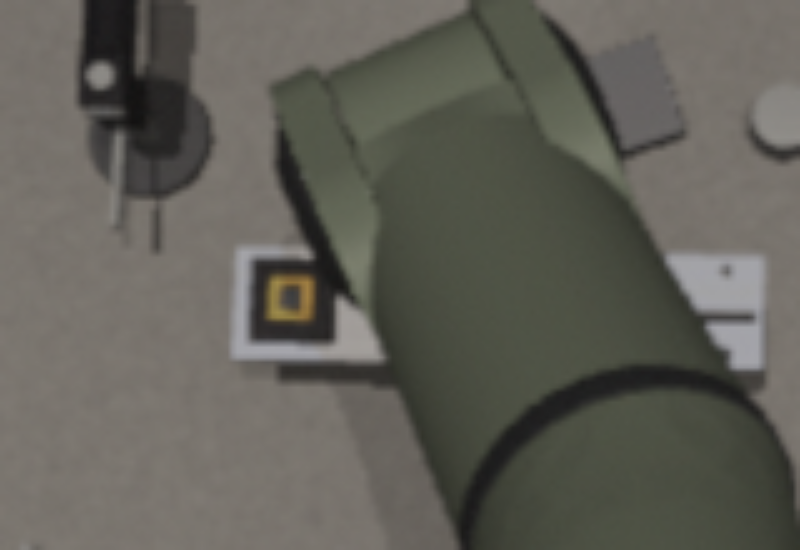

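View pics/w3.png

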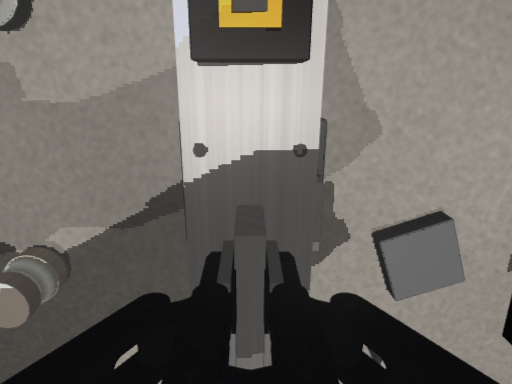

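```bash

python3 - <<'E'
from h import *
t=grab_frame('top'); c=lambda u,v:((u+.5)/5-.5+140,(v+.5)/5-.5+120)
P=np.array([onz(t,*c(u,v),.1187)[:2] for u,v in [(236,247),(232,359),(765,255),(765,369)]])*1000
print(P.round(1),P.mean(0)); d=P[0]+P[1]-P[2]-P[3]; print(np.arctan2(d[1],d[0]),np.hypot(*d)/2)
E
```

```text
[[607.9 185.1]
 [547.7 186.2]
 [601.1 -95.7]
 [540.  -94.7]] [574.16938192  45.2332839 ]
1.5450739810732526 280.9742248376091
```

Call:
move_arm([
  [[2,2.4,-10],[0,0,0]],
  [[2,2.4,-20],[0,0,0]],
  [[2,2.4,-27],[0,0,0]],
  [[2,2.4,-30],[0,0,0]],
  [[2,2.4,-31],[0,0,0]],
  [[2,2.4,-31],[0,0,0]],
])

```text
clock: 6.52
position: [0.5779, 0.0505, 0.1185]
tool_rot: [3.141, -0.0, 1.545]
force: [-0.1, 0.5, -3.6]
grip_width: 0.0104
```

```bash

python3 - <<'E'
from h import *
st()
E
```

```text
6.53 [577.9  50.5 118.5] [ 3.1413 -0.      1.5448] [-0.1  0.5 -3.6] [-0.02 -0.03  0.03] 0.0104
```

Call:
move_arm([
  [[0,0,-1],[0,0,0]],
  [[0,0,-1.5],[0,0,0]],
  [[0,0,-1.5],[0,0,0]],
])

```text
clock: 6.9
position: [0.5778, 0.0505, 0.1168]
tool_rot: [3.142, -0.0, 1.545]
force: [-0.3, -0.1, -4.4]
grip_width: 0.0101
```

Call:
move_arm([
  [[0,0,-0.5],[0,0,0]],
  [[0,0,-0.8],[0,0,0]],
  [[0,0,-0.8],[0,0,0]],
])

```text
clock: 7.28
position: [0.5778, 0.0505, 0.1164]
tool_rot: [3.141, 0.0, 1.545]
force: [-3.4, -1.2, 6.1]
grip_width: 0.0106
```

Call:
move_arm([
  [[0,0,0.3],[0,0,0]],
  [[0,0,0.3],[0,0,0]],
])

```text
clock: 7.52
position: [0.5778, 0.0505, 0.1163]
tool_rot: [3.142, -0.0, 1.545]
force: [-1.2, -1.1, 0.9]
grip_width: 0.0109
```

Call:
move_arm([
  [[0,0,0],[0,0,0]],
  [[0,0,0],[0,0,0]],
  [[0,0,0],[0,0,0]],
  [[0,0,0],[0,0,0]],
  [[0,0,0],[0,0,0]],
  [[0,0,0],[0,0,0]],
], jaw=44)

```text
clock: 8.28
position: [0.5778, 0.0505, 0.1163]
tool_rot: [-3.142, -0.0, 1.545]
force: [0.0, 0.4, -0.7]
grip_width: 0.044
```

```bash

python3 - <<'E'
from h import *
st(); s,f=wrist('w4.png'); g=save('scene','s4.png'); cv2.imwrite('pics/s4.png',cv2.resize(g['frame'][100:300,150:420,::-1],None,fx=2.8,fy=2.8))
t=save('top','t4.png'); cv2.imwrite('pics/t4.png',cv2.resize(t['frame'][120:230,140:300,::-1],None,fx=5,fy=5))
E
```

```text
8.28 [577.8  50.5 116.3] [-3.1416 -0.      1.5447] [ 0.   0.4 -0.7] [-0.    0.04 -0.02] 0.044
```

View pics/s4.png

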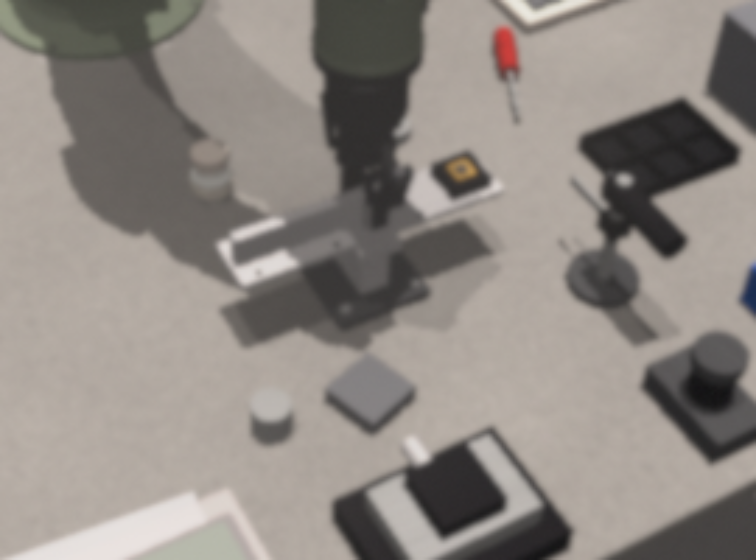

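View pics/t4.png

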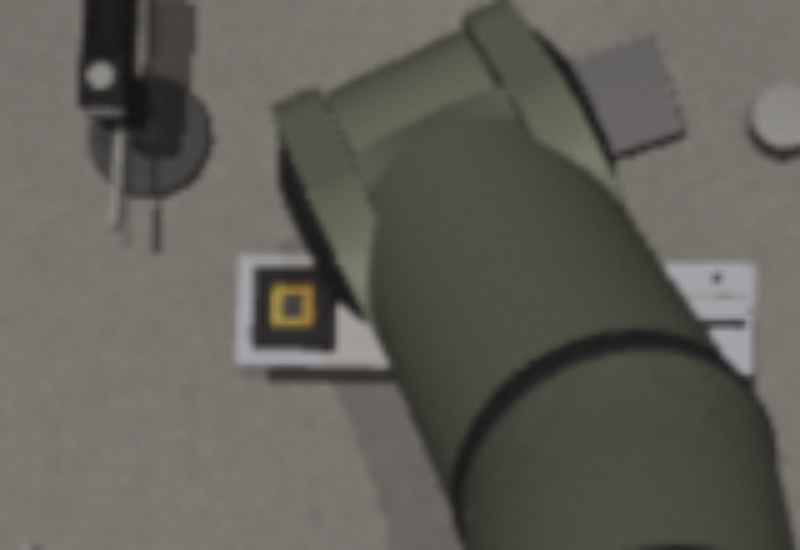

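View pics/w4.png

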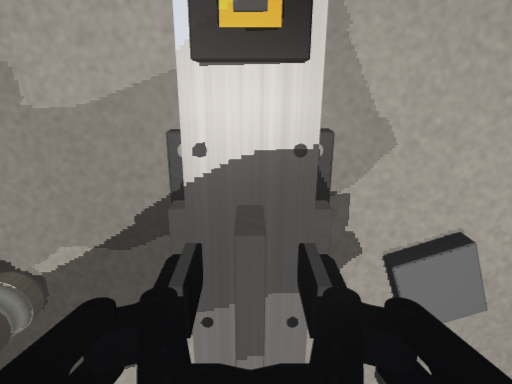

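```bash

python3 - <<'E'
from h import *
t=grab_frame('top'); c=lambda u,v:((u+.5)/5-.5+140,(v+.5)/5-.5+120)
P=np.array([onz(t,*c(u,v),.086)[:2] for u,v in [(240,254),(236,366),(755,264),(753,375)]])*1000
print(P.round(1),P.mean(0)); d=P[0]+P[1]-P[2]-P[3]; print(np.arctan2(d[1],d[0]),np.hypot(*d)/2)
print(onz(t,*c(116,228),.083)*1000)
st()
E
```

```text
[[610.6 188.3]
 [548.9 189.4]
 [602.6 -92. ]
 [541.7 -89.9]] [575.91218846  48.96929325]
1.5436204987679625 279.9170382194112
[626.25202689 257.06677626  83.        ]
8.47 [577.8  50.5 116.3] [-3.1416 -0.      1.5448] [ 0.1  0.4 -0.3] [-0.02  0.03 -0.02] 0.0441
```

Call:
move_arm([
  [[-0.5,-20,0],[0,0,0]],
  [[-1.3,-50,0],[0,0,0]],
  [[-2.1,-80,0],[0,0,0]],
  [[-2.6,-100,0],[0,0,0]],
  [[-2.7,-105,0],[0,0,0]],
  [[-2.7,-105,0],[0,0,0]],
  [[-2.7,-105,0],[0,0,0]],
])

```text
clock: 9.35
position: [0.5752, -0.0533, 0.1163]
tool_rot: [-3.142, -0.0, 1.546]
force: [0.2, 1.0, 0.1]
grip_width: 0.0438
```

```bash

python3 - <<'E'
from h import *
st(); s,f=wrist('w5.png'); g=save('scene','s5.png'); cv2.imwrite('pics/s5.png',cv2.resize(g['frame'][100:300,150:420,::-1],None,fx=2.8,fy=2.8))
E
```

```text
9.35 [575.2 -53.3 116.3] [-3.1416e+00 -5.0000e-04  1.5462e+00] [0.2 1.  0.1] [ 0.06  0.   -0.08] 0.0438
```

View pics/w5.png

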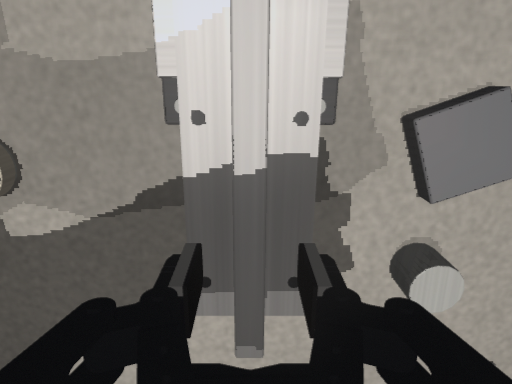

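View pics/s5.png

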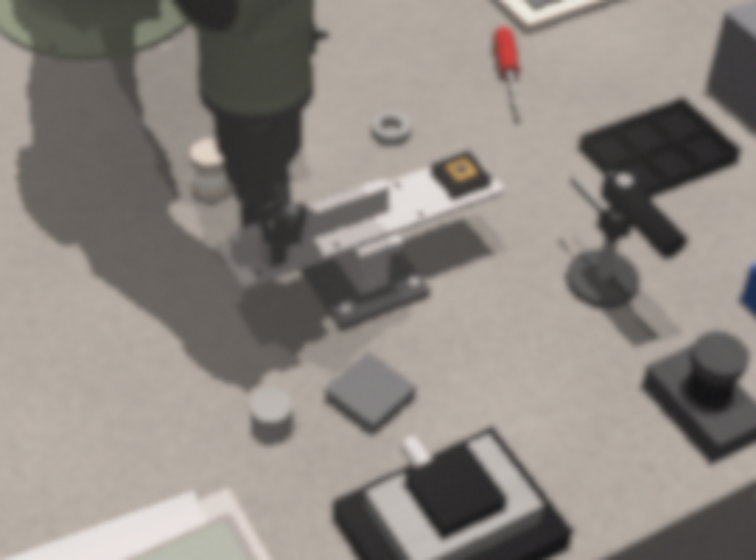

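Call:
move_arm([
  [[0,0,0],[0,0,0]],
  [[0,0,0],[0,0,0]],
  [[0,0,0],[0,0,0]],
  [[0,0,0],[0,0,0]],
], jaw=14, grip_force=40)

```text
clock: 9.95
position: [0.5751, -0.0545, 0.1163]
tool_rot: [-3.142, 0.0, 1.545]
force: [0.5, -0.5, -0.1]
grip_width: 0.0139
```

Call:
move_arm([
  [[0,0,0],[0,0,0]],
  [[0,0,0],[0,0,0]],
  [[0,0,0],[0,0,0]],
  [[0,0,0],[0,0,0]],
], jaw=8)

```text
clock: 10.45
position: [0.5751, -0.0545, 0.1163]
tool_rot: [-3.142, 0.0, 1.545]
force: [-0.7, 0.2, 1.2]
grip_width: 0.0116
```

```bash

python3 - <<'E'
from h import *
st(); s,f=wrist('w6.png'); g=save('scene','s6.png'); cv2.imwrite('pics/s6.png',cv2.resize(g['frame'][100:300,150:420,::-1],None,fx=2.8,fy=2.8))
t=save('top','t6.png'); cv2.imwrite('pics/t6.png',cv2.resize(t['frame'][120:230,140:300,::-1],None,fx=5,fy=5))
E
```

```text
10.45 [575.1 -54.5 116.3] [-3.1416  0.      1.5447] [-0.7  0.2  1.2] [ 0.09  0.08 -0.03] 0.0116
```

View pics/s6.png

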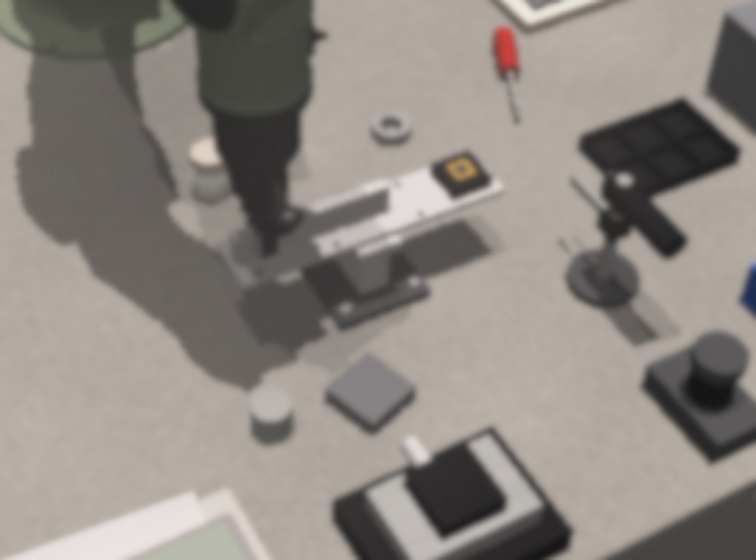

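View pics/t6.png

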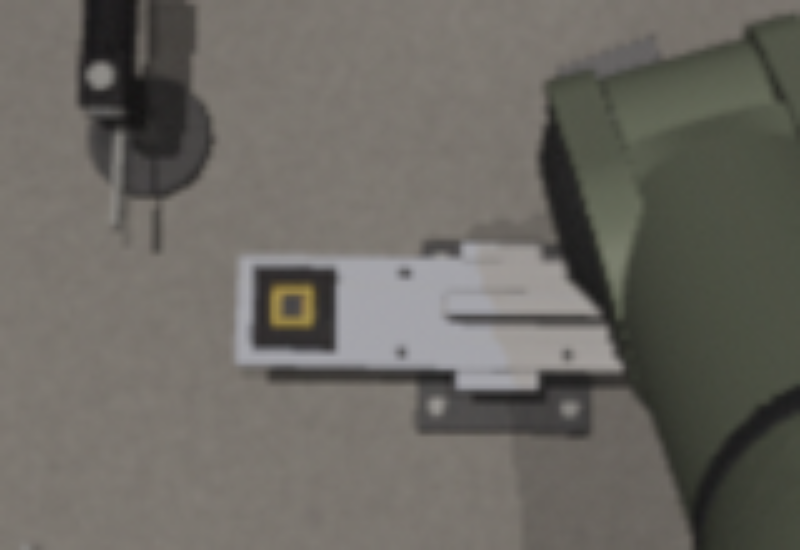

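Call:
move_arm([
  [[0.1,3,0],[0,0,0]],
  [[0.2,8,0],[0,0,0]],
  [[0.4,14,0],[0,0,0]],
  [[0.5,20,0],[0,0,0]],
  [[0.7,26,0],[0,0,0]],
  [[0.9,32,0],[0,0,0]],
  [[1.0,38,0],[0,0,0]],
  [[1.2,44,0],[0,0,0]],
  [[1.3,48,0],[0,0,0]],
  [[1.35,50,0],[0,0,0]],
  [[1.35,50,0],[0,0,0]],
  [[1.35,50,0],[0,0,0]],
])

```text
clock: 12.1
position: [0.5765, -0.0039, 0.1164]
tool_rot: [3.141, -0.0, 1.545]
force: [-0.5, -3.3, 4.3]
grip_width: 0.0111
```

```bash

python3 - <<'E'
from h import *
st(); s,f=wrist('w7.png'); g=save('scene','s7.png'); cv2.imwrite('pics/s7.png',cv2.resize(g['frame'][140:220,300:400,::-1],None,fx=7,fy=7,interpolation=cv2.INTER_CUBIC))
t=save('top','t7.png'); cv2.imwrite('pics/t7.png',cv2.resize(t['frame'][130:220,140:270,::-1],None,fx=6,fy=6,interpolation=cv2.INTER_CUBIC))
E
```

```text
12.1 [576.5  -3.9 116.4] [ 3.1414e+00 -3.0000e-04  1.5452e+00] [-0.5 -3.3  4.3] [-0.47  0.06  0.02] 0.0111
```

View pics/s7.png

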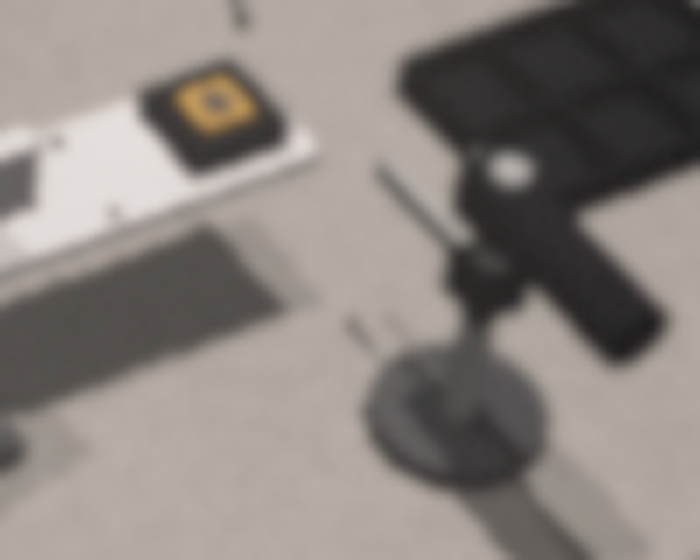

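View pics/t7.png

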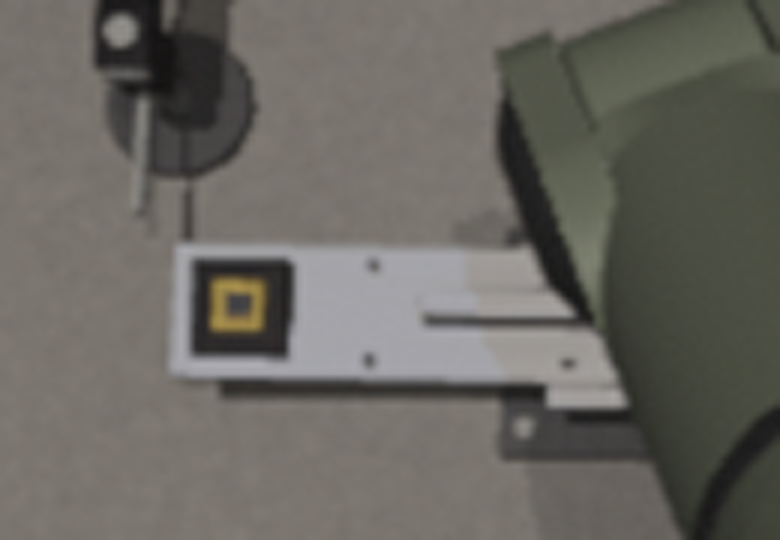

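```bash

python3 - <<'E'
from h import *
t=grab_frame('top'); g=grab_frame('scene')
u=np.array([np.cos(1.544),np.sin(1.544)])
c=lambda u,v:((u+.5)/6-.5+140,(v+.5)/6-.5+130)
a,b,p=[onz(t,*c(*q),z)[:2]*1000 for q,z in [((176,243),.086),((170,376),.086),((138,213),.083)]]
print(a,b,p,(p-(a+b)/2)@u,(p-a)@u)
c=lambda u,v:((u+.5)/7-.5+300,(v+.5)/7-.5+140)
a,p=[onz(g,*c(*q),z)[:2]*1000 for q,z in [((318,145),.086),((380,165),.083)]]
print(a,p,(p-a)@u)
E
```

```text
[611.89050368 239.36172054] [550.79707772 240.67267755] [626.58318415 257.6694957 ] 18.85806397995956 18.694865415057162
[607.67772566 241.63785024] [626.32427059 258.44354845] 17.299264080828898
```

Call:
move_arm([
  [[0.1,4,0],[0,0,0]],
  [[0.2,9,0],[0,0,0]],
  [[0.35,13,0],[0,0,0]],
  [[0.45,16,0],[0,0,0]],
  [[0.5,18,0],[0,0,0]],
  [[0.5,18,0],[0,0,0]],
  [[0.5,18,0],[0,0,0]],
  [[0.5,18,0],[0,0,0]],
])

```text
clock: 13.35
position: [0.577, 0.014, 0.1164]
tool_rot: [3.141, -0.0, 1.545]
force: [0.7, -2.3, 5.8]
grip_width: 0.0116
```

```bash

python3 - <<'E'
from h import *
st(); g=save('scene','s8.png'); cv2.imwrite('pics/s8.png',cv2.resize(g['frame'][145:205,300:390,::-1],None,fx=8,fy=8,interpolation=cv2.INTER_CUBIC))
t=save('top','t8.png'); cv2.imwrite('pics/t8.png',cv2.resize(t['frame'][135:215,145:235,::-1],None,fx=7,fy=7,interpolation=cv2.INTER_CUBIC))
cv2.imwrite('pics/s8b.png',cv2.resize(g['frame'][100:300,150:420,::-1],None,fx=2.8,fy=2.8))
st()
E
```

```text
13.35 [577.   14.  116.4] [ 3.1414e+00 -2.0000e-04  1.5450e+00] [ 0.7 -2.3  5.8] [-0.63 -0.06  0.02] 0.0116
13.45 [577.   14.  116.4] [ 3.1413e+00 -2.0000e-04  1.5451e+00] [ 0.8 -2.6  6.2] [-0.63  0.01 -0.02] 0.011
```

View pics/s8.png

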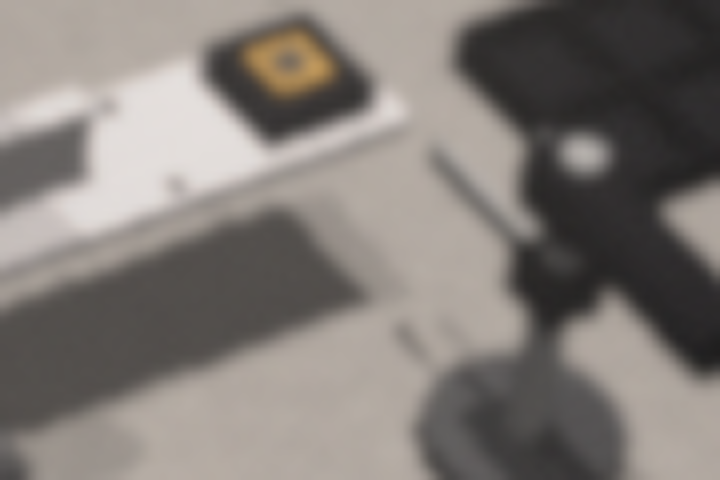

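View pics/t8.png

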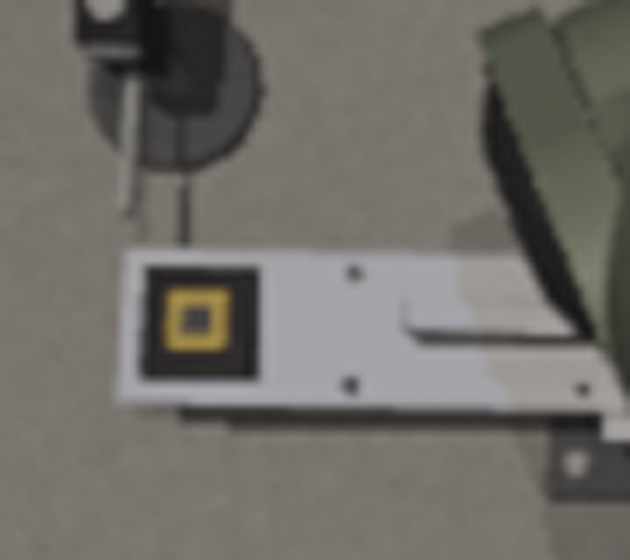

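View pics/s8b.png

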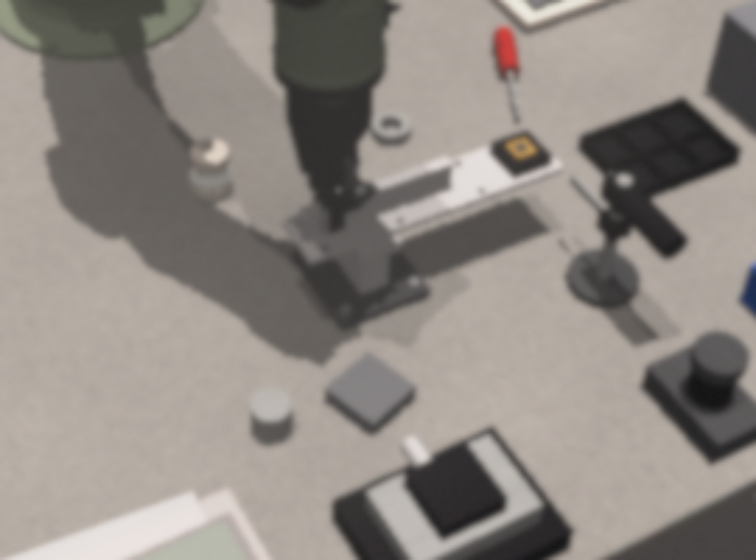

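```bash

python3 - <<'E'
from h import *
t=grab_frame('top'); g=grab_frame('scene')
u=np.array([np.cos(1.544),np.sin(1.544)]); n=np.array([-u[1],u[0]])
c=lambda u,v:((u+.5)/7-.5+145,(v+.5)/7-.5+135)
a,b,p=[onz(t,*c(*q),z)[:2]*1000 for q,z in [((125,249),.086),((118,402),.086),((127,213),.083)]]
print(a,b,p,(p-(a+b)/2)@u,(p-a)@u,(a-b), (p-a)@n)
c=lambda u,v:((u+.5)/8-.5+300,(v+.5)/8-.5+145)
a,p=[onz(g,*c(*q),z)[:2]*1000 for q,z in [((408,110),.086),((437,155),.083)]]
print(a,p,(p-a)@u)
st()
E
```

```text
[611.88222895 257.09086009] [551.62673828 258.29785237] [626.81268685 257.31591473] 0.8289442127910785 0.6250073986205193 [60.25549067 -1.20699228] -14.919067949282944
[608.44445262 259.76508016] [629.35709947 257.35526995] -1.8486300289383484
13.55 [577.   14.  116.4] [ 3.1414e+00 -2.0000e-04  1.5450e+00] [-0.5 -3.1  5.1] [-0.61 -0.05  0.03] 0.0114
```

```bash
python3 -c "
from h import *
print(job_done()); st()"
```

```text
the job is handed in; nothing more can be done
None
the job is handed in; nothing more can be done
```

The plate is on the rest with its front edge level with the pointer to within about 2 mm, and I handed the job in at about 13.6 s with the gripper still holding it. No verdict came back.

- **What I did:** I picked the plate up at mid-rib and set it across the rest. I opened the jaws, and it balanced there by itself with the fingers clear. I then regripped the rib about 105 mm behind the balance point and slid the plate about 68 mm outward without lifting it, in two stages.
- **Front edge:** The last measurements of how far it was from the pointer disagreed slightly. The top camera put it 0.8 mm short and the scene camera 1.8 mm past. The arm's travel put it roughly 1 mm short. All are inside the 6 mm limit.
- **Pointer clearance:** The plate's side was about 15 mm clear of the pointer's tip.
- **Position on the rest:** Its direction was within about 0.01 rad of the rest's, and it looked centred to within a couple of mm.
- **Holding force:** The wrist read a steady 5 to 6 N of upward push, so the plate was being held down on the rest. I judged flatness from the pictures and this force only; I did not measure the tilt directly.
- **Other things:** I saw nothing else on the table move in the pictures, but I did not re-measure those positions.

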